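Close the locked balance lid and tare

ROBOT

A 6-joint arm with a two-finger parallel gripper is mounted at the origin on the work surface. World frame = base frame: x ahead of the robot, y to its left, z up, the work surface at z = 0. Lengths are in m, angles in rad, forces in N, time in s.
With the tool pointing down it reaches from about 0.325 to 0.925 m from the base axis. Payload 3.1 kg.
Tool frame: the origin (TCP) lies on the front face of the gripper's body, between the roots of the fingers; the fingertips stand 73 mm ahead of it and the grasp point (between the pads) lies 54 mm ahead of it; z points along the fingers, y is the line along which they close (so a half turn about z gives the same grasp; the last joint's range is limited). The gripper opens to 85 mm and grips with 20 to 120 N. Pads are 22 mm wide; open, the fingers measure 114 mm over their backs; the gripper's body (76 mm by 85 mm) begins 54 mm behind the grasp point. The pads swing forward as they close: fully open they stand 13 mm farther back than shut.
Start: joints at [1.066, 0.217, 1.613, -0, 1.311, -0.112], TCP at [0.239, 0.577, 0.304] pointing down, gripper open.
Joint ranges: [-2.75, 2.75], [-0.78, 2.1], [0.31, 2.55], [-1.13, 4.27], [0.13, 2.63], [-2.58, 2.58]. Speed limits (rad/s): [2.79, 2.79, 3.14, 3.14, 3.14, 3.14].

INTERFACE

Orientations are given as a 3x3 rotation matrix whose columns are the frame's x, y, z axes.
In Python, from rig import env gives the robot as it stands. Calls block until the motion is done:
- env.move_to(position, orientation): joint-space move of the TCP to a pose.
- env.movel(position, rotation=None, rate=0.15, guard=None): straight line of the TCP; rotation=None keeps the orientation; rate is the mean speed in m/s. With guard (N) it stops when the force on the tool has changed by that much, and returns True; else False.
- env.set_joints(angles): joint-space move.
- env.ungrasp() and env.close_gripper(grasp_force=None): open the fingers fully, or close them until they stop; grasp_force is the grip in N (None keeps the last).
- env.wait(seconds).
- env.ik(position, orientation): joint angles nearest the present ones, or None.
- env.camera(name): name is "scene" or "top"; returns a dict with "image" (480x640x3 uint8, red, green, blue), "camera_matrix" (3x3 intrinsics, pixels), "D" ([k1, k2, p1, p2, k3] as OpenCV has them; the pictures are not rectified), "extrinsics" (4x4, takes a point from world to camera coordinates). Camera axes: x right, y down, z forward; pixel columns grow to the right and rows downward; lengths in m; the calibration is good to about 2 mm. A picture is of the moment at which its call begins. There is no depth.
A pose or a line that the arm cannot do raises env.MotionError and nothing moves.
- env.close_job(): hands the job in; it is judged then, once.
Trained networks look in a picture, given as the dict that the camera call returned (one of the last four; its "shot" number tells which), for a name from the list of things; names that differ only in an ending like _2 or _b are one class to them, and where a whole thing is asked for, a point or a joint stands for the part that bears it (a point fixed in the world has none). Each returns a list of dicts, best first, with "p" (0 to 1); they miss things now and then, are a little off and sometimes report something else, mostly with a low value. They report only what shows in the picture. A call takes as long as a camera call.
- env.find_in(query, picture): "location" ([x, y, z] in m, in world coordinates, good to about 4 mm: the middle of the surface that is visible of it).
- env.tip_of(query, picture): "location" ([x, y, z] in m, in world coordinates, good to about 4 mm: a listed point, or the origin of a listed thing).
Readings, each from a call of its own:
- env.current_time_s(): time.
- env.current_q(): joint angles.
- env.current_joint_velocities(): joint speeds.
- env.current_joint_efforts(): joint torques, N m.
- env.current_ee_pos(): TCP position.
- env.current_eef_rot(): TCP orientation.
- env.current_contact_force(): force on the tool from outside, world axes, zero at the start.
- env.current_torque(): the same for the moment, N m.
- env.current_finger_gap(): finger opening in m.
- env.current_grasp_force(): force on a finger pad.
Only numpy, scipy, OpenCV 4.12 (cv2) and the standard library are available. Lean on these libraries where they do the work, as an engineer would, in place of code of your own. Each camera call takes 0.05 s, during which the arm holds its last target. There are 200 camera calls.

TASK

The sliding lid of the balance's glass draught shield has been left part open, locked where it stands. With your fingertips, press the broad lock button in the lid's recess and keep it held down while you slide the lid towards the keypad until it is fully closed against its stop, then let the button spring up, press the wide tare key once it is closed and take the hand clear. Grip and lift nothing, never press the small round power key, and leave the jar on the pan and everything standing around where it is.

Things in the scene. Friction and masses are not known exactly. Their poses are not given: they have to be found in the camera images.
- balance: Laboratory balance fixed on the table: white body 340 x 210 mm, glass chamber 170 x 184 mm on its rear part (glass to 145 mm high, front glass at x = -85 mm), keypad deck 50 mm high in front. Origin on the table under the chamber's middle; x from -225 mm (keypad's front edge) to +115 mm (rear), z up, y from -105 to +105 mm. The keypad lies towards -x, its tare key on the +y side.
- shield_lid (a joint): Sliding top lid of the chamber, m open: 0 = fully closed against its front stop, 0.090 = fully open; starts 0.058 to 0.090 open. It closes along the balance's -x. With the lock button up a pawl between the teeth of a rack (8 mm pitch, some mm of play) holds it fast; with the button down it slides with about 2 N and stays where it is left.
- lid_recess (a point): Middle of the mouth of the recess in the white cross block (70 mm in x, 180 mm in y) at the lid's front edge, 182 mm above the table, moving with the lid. The recess is 50 x 60 mm (x, y) and holds the lock button; its walls, 10 mm thick in front and behind, can be pushed by the same fingertips that press the button.
- lock_button (a joint): Travel of the lock button, m: 0 = up (locked), 0.010 = fully down. Spring: starts to move at about 4.5 N; 9 N fully down. The lid is free from about 2 mm of travel; press well past that, 5 mm or more, and keep it there. Springs up when let go.
- lock_top (a point): Centre of the top of the lock button: a ribbed grey plate 46 x 56 mm (x, y) in the lid's recess, moving with lid and button. When up, it lies 176 mm above the table, 6 mm below the rim of the recess.
- tare_key (a joint): Travel of the tare key, m: 0 = up, 0.004 = fully down; counts as pressed beyond 0.0025. Spring, 1.4 N at first, 4.2 N fully down.
- tare_key_top (a point): Centre of the top of the tare key: the wide oblong grey key, 24 x 46 mm (x, y), on the keypad, at x = -170, y = +60 mm in the balance's frame, top 57 mm above the table (7 mm above the deck).
- power_key (a joint): Travel of the power key, m: 0 = up, 0.004 = fully down. Not to be pressed.
- power_key_top (a point): Centre of the top of the power key: small round grey key, 18 mm across, at x = -170, y = -70 mm in the balance's frame, 57 mm above the table.
- pan_jar: Small glass jar, 42 mm across, 45 mm high, standing on the balance pan inside the chamber; origin at its underside. To be left alone.
- jar_a: White plastic reagent jar, 68 mm across, 125 mm high, beside the balance; origin at its underside. To be left alone.
- jar_b: White plastic reagent jar, 68 mm across, 110 mm high, beside the balance; origin at its underside. To be left alone.
- jar_c: White plastic reagent jar, 68 mm across, 135 mm high, beside the balance; origin at its underside. To be left alone.
- beaker: Small glass beaker, 52 mm across, 60 mm high, left of the keypad; origin at its underside. To be left alone.
- cal_weight: Steel calibration weight with a knob, 30 mm across, 42 mm high, right of the keypad; origin at its underside. To be left alone.
- spatula: Spatula, 170 mm long, lying on the table to the right of the balance. To be left alone.

How it is judged:
On the way, in this order (a step that is already met when the one before it is completed fails the run):
1. the lock button is pressed with the lid still open (value of joint lock_button above 0.003 m and value of joint shield_lid above 0.04 m), for 0.05 s.
2. the lid reaches its front stop with the lock button still held down (value of joint lock_button above 0.0015 m and value of joint shield_lid below 0.004 m), for 0.05 s.
3. the tare key is pressed, lid closed and lock button up (value of joint tare_key above 0.0025 m and value of joint shield_lid below 0.004 m and value of joint lock_button below 0.001 m), for 0.05 s.
At the end, for the whole second after the job is handed in: The lid is within 4 mm of fully closed, the lock button and both keys are up (within 1 mm), and the jar on the pan and the six things around the balance are within 20 mm of where they stood (value of joint shield_lid below 0.004 m and value of joint each of lock_button, tare_key, power_key below 0.001 m and not (distance of pan_jar from where it was at the start of the episode above 0.02 m) and not (distance of jar_a from where it was at the start of the episode above 0.02 m) and not (distance of jar_b from where it was at the start of the episode above 0.02 m) and not (distance of jar_c from where it was at the start of the episode above 0.02 m) and not (distance of beaker from where it was at the start of the episode above 0.02 m) and not (distance of cal_weight from where it was at the start of the episode above 0.02 m) and not (distance of spatula from where it was at the start of the episode above 0.02 m)); the robot touches nothing.
It fails at once if the lock button is let up with the lid still part-way (value of joint lock_button below 0.001 m and value of joint shield_lid between 0.008 and 0.045 m).
It fails at once if the tare key is pressed before the lid is closed (value of joint tare_key above 0.0025 m and value of joint shield_lid above 0.006 m).
It fails at once if the power key is pressed (value of joint power_key above 0.002 m).
It fails at once if the jar on the pan or a thing around the balance is moved more than 20 mm or lifted (distance of any of pan_jar, jar_a, jar_b, jar_c, beaker, cal_weight, spatula from where it was at the start of the episode above 0.02 m).
It also fails if it takes over 48 s, if anything falls off the work surface, if the arm or the gripper's body presses on something with over 40 N, if the wrist force passes 120 N, or if a joint passes its speed limit or range.

## Working session

There is one attempt and no reset: what is moved stays moved. The work goes in short steps, each a Python script; the robot and the scene stay as the last script left them, time stands still between calls to the robot, and variables do not carry over. Pictures are saved under pics/ and viewed, at most 10 in all, crops included, and the job is handed in when it is done.

```bash
mkdir -p pics
python3 - <<'E'
from rig import env
import cv2
for n in ("scene","top"):
    p=env.camera(n); cv2.imwrite(f"pics/{n}0.png",p["image"][:,:,::-1])
    for q in ("lock_top","lid_recess","tare_key_top","power_key_top","balance","jar_a","beaker","cal_weight"):
        r=env.tip_of(q,p); print(n,q,[(d["location"],round(d["p"],2)) for d in r[:3]])
print(env.current_time_s(),env.current_eef_rot(),env.current_finger_gap())
E
```

```text
scene lock_top [([0.6335, -0.0472, 0.1765], 0.77)]
scene lid_recess [([0.6335, -0.0473, 0.1832], 0.81)]
scene tare_key_top [([0.442, -0.0026, 0.0541], 0.52), ([0.6109, -0.0517, 0.0037], 0.31)]
scene power_key_top [([0.445, -0.1321, 0.0568], 0.57)]
scene balance [([0.6107, -0.0514, 0.0019], 0.79)]
scene jar_a [([0.5868, 0.2496, -0.0043], 0.96), ([0.6814, -0.2401, -0.0013], 0.93), ([0.6097, 0.1353, -0.0022], 0.9)]
scene beaker [([0.4692, 0.1156, 0.0044], 0.77)]
scene cal_weight [([0.4672, -0.2373, -0.0017], 0.63)]
top lock_top [([0.6265, -0.0489, 0.173], 0.88)]
top lid_recess [([0.6337, -0.051, 0.1805], 0.88), ([0.6843, -0.2422, -0.0001], 0.74)]
top tare_key_top [([0.4381, 0.0014, 0.0526], 0.59)]
top power_key_top [([0.4459, -0.1272, 0.0527], 0.46)]
top balance [([0.6126, -0.0542, -0.0013], 0.72), ([0.4419, 0.0001, 0.0517], 0.59), ([0.4452, -0.1298, 0.0546], 0.54)]
top jar_a [([0.6845, -0.24, -0.0006], 0.67), ([0.587, 0.2473, 0.0022], 0.58)]
top beaker [([0.4709, 0.1166, -0.0017], 0.76), ([0.5984, -0.039, 0.0703], 0.49)]
top cal_weight [([0.4667, -0.2396, 0.0026], 0.7), ([0.471, 0.1168, -0.0013], 0.56)]
0.9 [[-9.23859128e-01  3.82732689e-01  9.94349800e-06]
 [ 3.82732689e-01  9.23859128e-01 -2.29942620e-06]
 [-1.00664570e-05  1.68135584e-06 -1.00000000e+00]] 0.08567718673682695
```

View pics/scene0.png

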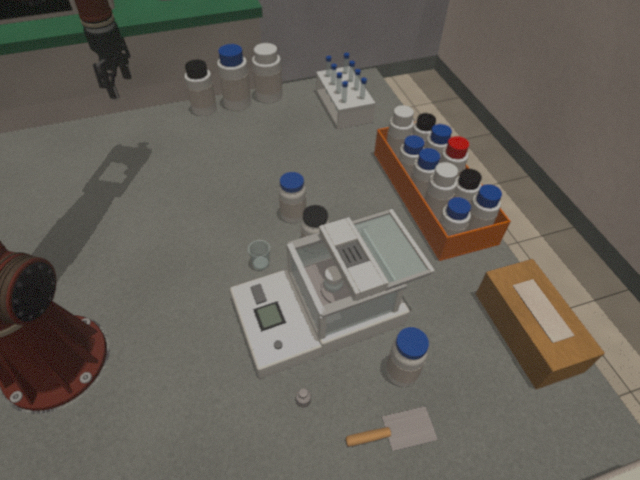

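View pics/top0.png

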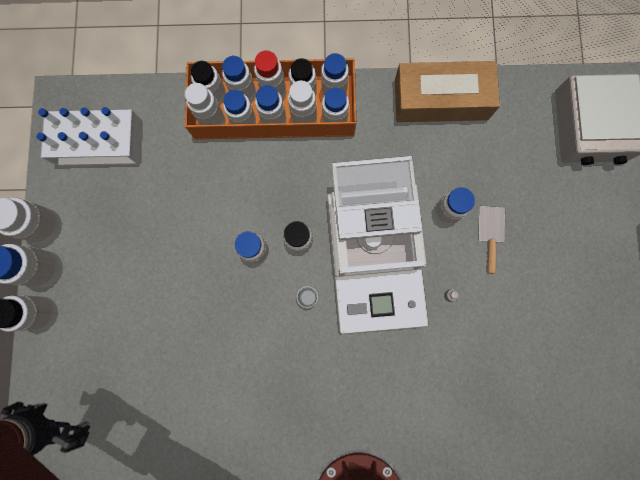

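The scene picture shows the chamber with its lid part open. In the top picture the recess is at about (379,219), the tare key at (357,309) and the power key at (411,304). The network points agree with these. I get a balance yaw of about 0.04 rad and an opening of about 70 mm. Next I average a few more shots, close the fingers and go above the recess.

```bash
cat > h.py <<'E'
import numpy as np
from rig import env
def R(yaw):
    c,s=np.cos(yaw),np.sin(yaw)
    return np.array([[-c,-s,0],[-s,c,0],[0,0,-1.]])
def state(t=""):
    print(t,round(env.current_time_s(),2),np.round(env.current_ee_pos(),4),np.round(env.current_contact_force(),1))
E
python3 - <<'E'
from h import *
import json
L={"balance":(0,0),"tare_key_top":(-.17,.06),"power_key_top":(-.17,-.07)}
obs={k:[] for k in [*L,"lock_top","lid_recess"]}
for i in range(6):
    p=env.camera(("top","scene")[i%2])
    for q in obs:
        r=env.tip_of(q,p)
        if r: obs[q].append(r[0]["location"])
m={k:np.median(v,0) for k,v in obs.items()}
for k,v in m.items(): print(k,len(obs[k]),v.round(4),np.std(obs[k],0).round(4))
a=np.array([L[k] for k in L]);b=np.array([m[k][:2] for k in L])
from scipy.optimize import least_squares
rec=(m["lock_top"][:2]+m["lid_recess"][:2])/2
rot=lambda t:np.array([[np.cos(t),-np.sin(t)],[np.sin(t),np.cos(t)]])
f=lambda v:np.r_[(a@rot(v[2]).T+v[:2]-b).ravel(),rot(v[2])@[v[3],0]+v[:2]-rec]
s=least_squares(f,[.61,-.05,.04,.02]);v=s.x
print("x,y,yaw,lid",v.round(4),"res",s.fun.round(4))
json.dump(list(v),open("fit.json","w"))
env.close_gripper(20); 
c=rot(v[2])@[v[3],0]+v[:2]
env.move_to([*c,0.325],R(v[2])); state(); print(env.current_q(),env.current_finger_gap())
import cv2
for n in("scene","top"):cv2.imwrite(f"pics/{n}1.png",env.camera(n)["image"][:,:,::-1])
a=cv2.imread("pics/scene1.png")[180:400,220:450];b=cv2.imread("pics/top1.png")[130:350,300:450]
cv2.imwrite("pics/c1.png",cv2.resize(np.hstack([a,b]),None,fx=2,fy=2,interpolation=2))
E
```

```text
balance 6 [ 0.6098 -0.0522  0.0012] [0.0525 0.0631 0.0019]
tare_key_top 6 [0.4424 0.0005 0.054 ] [0.0627 0.0192 0.0199]
power_key_top 6 [ 0.4452 -0.1324  0.055 ] [0.0017 0.0017 0.0018]
lock_top 5 [ 0.6308 -0.0473  0.1746] [0.0022 0.0005 0.0009]
lid_recess 6 [ 0.6332 -0.0479  0.1817] [0.0017 0.0027 0.0017]
x,y,yaw,lid [ 0.6121 -0.051   0.0546  0.0201] res [ 0.0022  0.0011 -0.0033 -0.0009  0.001   0.0021  0.0001 -0.0023]
 6.08 [ 0.6321 -0.0491  0.3249] [-0.3 -1.1  0.6]
[-1.88199114e-01  2.19896918e-01  1.56992257e+00  3.20749095e-04
  1.35190951e+00 -1.81476460e+00] -0.0002442946204478046
```

View pics/c1.png

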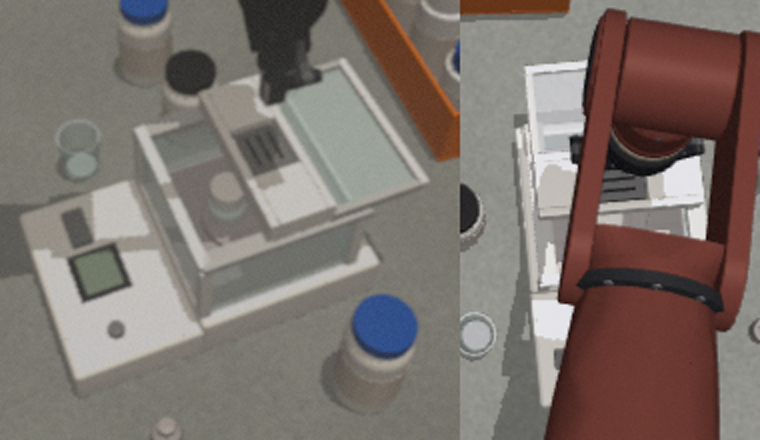

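The closed fingertips hang above the recess, at about (275,95) in the crop, and everything around is undisturbed. I now descend under guard; contact should come at a TCP height of about 0.249.

Run:
```python
from h import *
p=env.current_ee_pos()
env.movel([p[0],p[1],0.262],rate=.1)
print(env.movel([p[0],p[1],0.238],rate=.02,guard=3)); state("contact")
```

```text
True
contact 7.73 [ 0.6321 -0.0491  0.2473] [-0.6 -0.3  5.3]
```

Contact came at a tip height of 0.174 m, which is the button and not the rim. I press about 7 mm and slide under guard.

Run:
```python
from h import *
import json
v=json.load(open("fit.json")); yaw=.048
d=np.array([np.cos(yaw),np.sin(yaw),0])
p=env.current_ee_pos()
env.movel([p[0],p[1],0.2417],rate=.02); env.wait(.2); state("pressed")
p=env.current_ee_pos(); p[2]=0.2417
print(env.movel(p-.10*d,rate=.03,guard=14)); state("slid")
env.wait(.2); state("hold")
print("travel",np.dot(p-env.current_ee_pos(),d))
```

```text
pressed 8.32 [ 0.6325 -0.049   0.2433] [-1.9  0.4  6.1]
True
slid 10.91 [ 0.548  -0.0538  0.2455] [0.3 0.5 6.1]
hold 11.11 [ 0.548  -0.0538  0.2457] [-0.1  1.   4.4]
travel 0.0845990388799586
```

Run:
```python
from h import *
import cv2
a=env.camera("scene");b=env.camera("top")
for p in(a,b):
    for q in("lid_recess","lock_top"): print(q,[(d["location"],d["p"]) for d in env.tip_of(q,p)[:1]])
state()
a=a["image"][180:400,220:450];b=b["image"][130:350,300:450]
cv2.imwrite("pics/c2.png",cv2.resize(np.hstack([a,b])[:,:,::-1],None,fx=2,fy=2,interpolation=2))
```

```text
lid_recess [([0.5676, -0.0509, 0.1841], 0.9)]
lock_top [([0.5655, -0.0529, 0.1725], 0.55)]
lid_recess []
lock_top []
 11.41 [ 0.5481 -0.0538  0.2457] [-0.4  0.2  5.8]
```

View pics/c2.png

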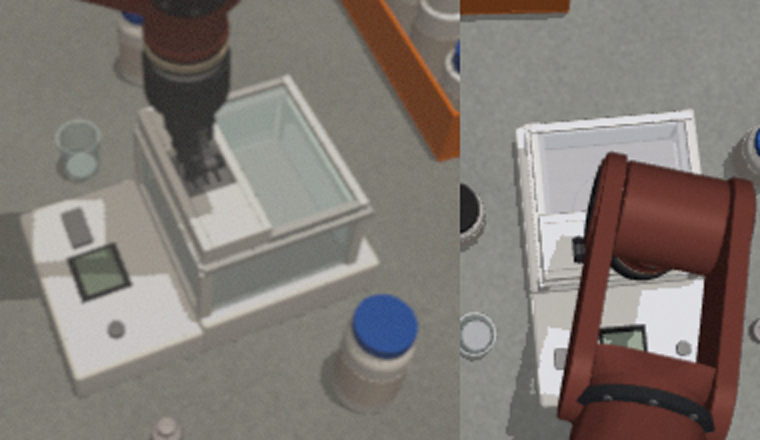

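The lid appears closed or within millimetres of it. Pushing raised the tip a little because of arm compliance. I press deeper and push once more so it is firmly against the stop.

Run:
```python
from h import *
d=np.array([np.cos(.048),np.sin(.048),0])
p=env.current_ee_pos()
q=p.copy(); q[2]=.239
env.movel(q,rate=.02); env.wait(.2); state("pressed")
print(env.movel(q-.03*d,rate=.02,guard=18)); state("pushed"); env.wait(.3); state("hold")
print("extra",np.dot(p-env.current_ee_pos(),d))
```

```text
pressed 12.04 [ 0.5486 -0.0538  0.2406] [-2.  -0.2  7. ]
True
pushed 12.62 [ 0.5471 -0.0538  0.2416] [-0.6  0.2  5. ]
hold 12.93 [ 0.5472 -0.0538  0.2418] [-0.5  0.8  5.7]
extra 0.0008992003390725702
```

Only 0.9 mm of extra travel, so the lid is at its stop. I lift straight up, then look at the lid and key with the hand high.

Run:
```python
from h import *
import cv2
p=env.current_ee_pos()
env.movel([p[0],p[1],0.262],rate=.06); env.movel([p[0],p[1],0.30],rate=.15); state("up")
env.movel([.50,.08,.31]); 
for n in("scene","top"):
    a=env.camera(n)
    for q in("lid_recess","lock_top","tare_key_top","power_key_top","balance"): print(n,q,[(d["location"],round(d["p"],2)) for d in env.tip_of(q,a)[:2]])
    cv2.imwrite(f"pics/{n}3.png",a["image"][:,:,::-1])
a=cv2.imread("pics/scene3.png")[180:400,220:450];b=cv2.imread("pics/top3.png")[130:350,300:450]
cv2.imwrite("pics/c3.png",cv2.resize(np.hstack([a,b]),None,fx=2,fy=2,interpolation=2))
state()
```

```text
up 13.82 [ 0.5473 -0.0538  0.3001] [-1.6  0.  -0.2]
scene lid_recess [([0.5659, -0.0493, 0.1858], 0.58)]
scene lock_top [([0.564, -0.0529, 0.1749], 0.83), ([0.4692, 0.1155, 0.0037], 0.66)]
scene tare_key_top [([0.4449, -0.0001, 0.0533], 0.5)]
scene power_key_top [([0.4456, -0.1331, 0.0554], 0.41)]
scene balance [([0.6128, -0.0516, 0.0023], 0.73), ([0.5666, -0.0515, 0.1766], 0.25)]
top lid_recess [([0.5672, -0.0552, 0.181], 0.82)]
top lock_top [([0.5626, -0.0515, 0.1756], 0.69)]
top tare_key_top [([0.4417, -0.0005, 0.0529], 0.47), ([0.6852, -0.2429, -0.0003], 0.45)]
top power_key_top [([0.4465, -0.1299, 0.0556], 0.5)]
top balance []
 15.53 [0.5    0.0799 0.31  ] [-0.6 -1.2 -0.4]
```

View pics/c3.png

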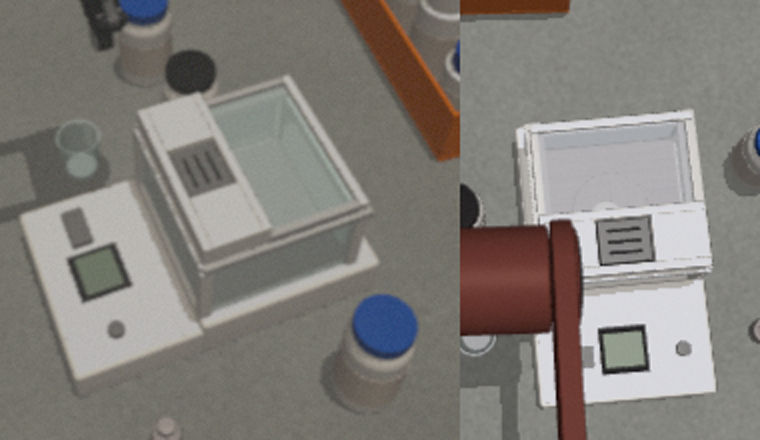

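The lid block is flush with the chamber's front and the button is up. Next I press the tare key at (0.4425, 0.000) with contact expected at a TCP height of 0.130.

Run:
```python
from h import *
x,y=.442,0.
env.movel([x,y,.31]); env.movel([x,y,.142],rate=.12); state("above")
print(env.movel([x,y,.124],rate=.015,guard=2.5)); state("contact")
```

```text
above 17.88 [ 4.427e-01 -1.000e-04  1.428e-01] [ 0.3  0.5 -0.1]
True
contact 18.79 [0.4419 0.     0.1272] [0.4 0.1 3.7]
```

Run:
```python
from h import *
x,y=.442,0.
print(env.movel([x,y,.121],rate=.015,guard=8)); state("pressed"); env.wait(.3); state("held")
env.movel([x,y,.20],rate=.08); env.movel([x,y,.31]); env.movel([.45,.2,.33]); state("clear")
import cv2
a=env.camera("scene")
for q in("lock_top","tare_key_top"): print(q,env.tip_of(q,a)[:1])
cv2.imwrite("pics/c4.png",a["image"][:,:,::-1])
```

```text
True
pressed 19.07 [ 0.4421 -0.      0.1257] [-1.5  0.5  5.5]
held 19.37 [0.442  0.     0.1257] [-1.2 -0.3  5.9]
clear 22.82 [0.45   0.1994 0.3298] [-0.1 -0.1 -0.4]
lock_top [{'location': [0.5685, -0.0546, 0.1722], 'p': 0.64}]
tare_key_top [{'location': [0.4428, -0.001, 0.0543], 'p': 0.62}]
```

View pics/c4.png

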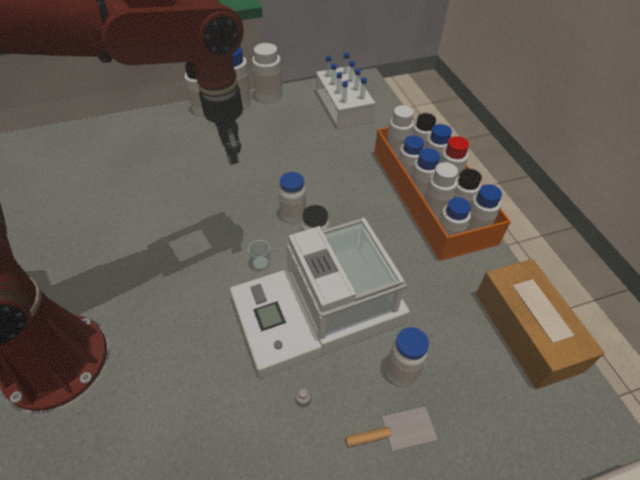

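The lid is closed, at about (322,265), and all the things around stand as before. The tare key bottomed out at 5.5–5.9 N, above its 4.2 N full-travel force. The hand is clear, so I hand in.

```bash
python3 -c "
from rig import env
print(env.close_job())"
```

```text
the job is handed in; nothing more can be done
None
```

The lid is closed against its stop, the lock button is up, the tare key was pressed to its bottom, nothing around looks moved and the hand is clear; the job is handed in, but no verdict came back.

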